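# Unclamp the kit tub and tip it out over the stop

### The arm

A 6-joint arm with a two-finger parallel gripper is mounted at the origin on the work surface. World frame = base frame: x ahead of the robot, y to its left, z up, the work surface at z = 0. Lengths are in mm, angles in rad, forces in N, time in s.
With the tool pointing down it reaches from about 300 to 775 mm from the base axis. Payload 14.6 kg.
Tool frame: the origin (TCP) lies between the finger pads; the fingertips stand 22 mm ahead of it and the grasp point (between the pads) lies 3 mm ahead of it (manip.tcp_to_tips is the distance from the TCP to the fingertips, in mm); y points along the fingers, z is the direction in which the jaws open and shut, and the axes are right-handed (so a half turn about y gives the same grasp; the last joint's range is limited). The gripper opens to 94 mm and grips with 3 to 60 N. Pads are 16 mm wide; open, the fingers measure 119 mm over their backs; the gripper's body (75 mm by 177 mm) begins 78 mm behind the grasp point.
Start: joints at [-1.25, 0.3, 1.521, -0, 1.321, -0.067], TCP at [207.976, -509.151, 227.446] pointing down, gripper open.
Joint ranges: [-3.03, 3.03], [-0.79, 2.21], [0.23, 2.52], [-1.04, 4.18], [0, 3.07], [-2.55, 2.55]. Speed limits (rad/s): [2.22, 2.22, 2.57, 3.14, 3.14, 3.14].

### API

Orientations are given as [roll, pitch, yaw] about the fixed x, y, z axes, in that order (R = Rz(yaw) Ry(pitch) Rx(roll)).
In Python, from cell import manip gives the robot as it stands.
- The arm moves only by the shell command python3 -m jog 'ROWS' [OPENING] [FORCE]. ROWS is JSON, one flat list of numbers, 6 for each row, row after row: the shift along the tool's x, y, z in mm, then the turn, a rotation vector about the tool's x, y, z in degrees. A call has 1 to 10 rows; each row is the pose to reach, as a shift and turn from the pose commanded when the call began, along the tool's axes at that moment; what a row does not reach only later rows make up. A row lasts 1/12 s, in which the tool goes at most 41.7 mm and 7.16 degrees, less where a joint would pass 70% of its speed; a pose out of reach is approached as far as the arm can. A call with a gripper value outside its range is refused whole. OPENING is the finger opening in mm, from 0 to 94, set as the call begins (- or left out, the last holds). The fingers move at their own pace and stop on an object; FORCE is the grip in N (left out, the last holds). Time passes only in rows, so rows that repeat a pose let the fingers close. It gives the time, the measured TCP pose, the force and the opening at its end, in the units of the state.
- manip.read_state(): the state, without advancing time (a new reading comes with each control period).
- manip.camera(name): name is "side" or "top"; returns a dict with "img" (420x560x3 uint8, red, green, blue), "intrinsics" (3x3 intrinsics, pixels), "origin" and "orientation" of the camera in the world. Camera axes: x right, y down, z forward; pixel columns grow to the right and rows downward; lengths in mm; the calibration is good to about 2 mm. A picture is of the moment at which its call begins. There is no depth.
- manip.sign_off(): hands the job in, once; it reports no verdict.
Trained networks look in a picture, given as the dict that the camera call returned (one of the last four; its "shot" number tells which), for a name from the list of things; names that differ only in an ending like _2 or _b are one class to them, and where a whole thing is asked for, a point or a joint stands for the part that bears it (a point fixed in the world has none). Each returns a list of dicts, best first, with "score" (0 to 1); they miss things now and then, are a little off and sometimes report something else, mostly with a low value. They report only what shows in the picture. A call takes as long as a camera call. They do not tell look-alikes from the thing itself.
- manip.masks_of(thing, picture): "pixels" (420x560 bool, what is visible of it) and "xy" ([column, row] in pixels, amid what is visible of it).
- manip.tip_of(thing, picture): "xy" ([column, row] in pixels: a listed point, or the origin of a listed thing).
The state is a dict: "clock": time; "joints": joint angles; "qd": joint speeds; "effort": joint torques, N m; "eef_pos": TCP position; "eef_rot": TCP orientation; "wrist_force": force on the tool from outside, world axes, zero at the start; "moment": the same for the moment, N m; "finger_gap": finger opening in mm.
Only numpy, scipy, OpenCV 4.12 (cv2) and the standard library are available. Lean on these libraries where they do the work, as an engineer would, in place of code of your own. Each camera call takes 0.05 s, during which the arm holds its last target.

### The job

Slide the clamp dog along its T-slot to the open end, lift it out and stand it upright in the shallow white tray. Then, with the tub staying on its stand, tip it over the steel stop plate so that it lies on its side on the ramp, foot still hooked behind the plate, and all three columns roll out into the catch tray. Do not touch the columns, and leave the tower, mug and eraser where they stand.

Things in the scene. Friction and masses are not known exactly. Their poses are not given: they have to be found in the camera images.
- station: Fixed white and aluminium tipping station, 240 mm wide. Origin: on the bench under the tub's usual centre; x is the tipping direction, z up. In order along x: flat plinth (x -125 to 66), 80 mm high, with a T-slot and the tub; a steel stop plate; a ramp falling 30 degrees from x 71, z 92 to x 188, z 24 mm; a catch tray with 60 mm walls, up to an end wall at x 347 mm.
- stop_top (a point): Middle of the top edge of the upright steel stop plate, at station x 69, z 95 mm (15 mm above the plinth). The plate is 5 mm thick (x) and runs the full width; axes as the station's.
- slot_mouth (a point): Open end of the T-slot, at station x -95, y -120, z 65 mm: centre of the channel floor at the plinth's end face; axes as the station's. The slot runs along station y, closed at y +105: top gap 14 mm wide (z 74 to 80), channel below 30 mm wide. The dog leaves towards -y; it is free once its middle is over 20 mm beyond this point, where only the bench lies below.
- tub: Loose open grey tub, 0.25 to 0.5 kg, on the plinth behind the stop plate. Body 100 (x) by 130 (y) by 125 mm high, walls 4 mm; foot flange round its base 8 mm thick, 128 by 154 mm. Origin: centre of its underside; z to its open top; axes start along the station's. Three columns lie inside. The dog's toe overlaps the back flange and stops it tipping until the dog is gone.
- tub_rim (a point): Centre of the tub's mouth, 125 mm above its underside. Pushed high on its back wall towards station +x, the tub slides 2 to 4 mm to the plate, tips about its front foot edge, and past about 55 degrees falls over by itself. The wall grips a fingertip: push along an arc that rises with the wall, as a level push can jam.
- tub_toe (a point): Middle of the tub's lower front edge: the edge of the foot flange facing the stop plate. With the tub lying on the ramp (about 120 degrees from upright) this flange, 14 mm proud of the wall, hooks behind the plate.
- column0: Dark round column segment of the marble run, 42 mm diameter, 100 mm long, 80 g, lying in the tub along the station's y. Origin: its centre; y is its axis.
- column1: As column0.
- column2: As column0, on top of the other two.
- dog: Loose metal clamp dog, 150 g, 120 mm high, standing in the T-slot with 1.5 to 2 mm play. Origin: centre of its foot's underside, on the channel floor; axes along the station's. Foot 26 (x) by 40 (y) by 7 mm, neck 10 by 30 to z 17, post 16 (x) by 30 (y) from z 17 to 120, toe 24 mm wide reaching to x +42 at z 25 to 34 mm. It stands by itself on its foot.
- dog_grip (a point): On the dog's post axis, 95 mm above the foot's underside: a good place to grip, across the 30 mm (y).
- tray: Fixed shallow white tray, 150 by 150 by 18 mm high, floor and walls 4 mm thick, for the dog. Origin: centre of its underside.
- tower: Bystander: small loose hexagonal tower, 72 mm wide, 92 mm high, by the station. Origin under its centre.
- mug: Bystander: white mug, 76 mm diameter, 90 mm high. Origin under its centre.
- eraser: Bystander: grey board eraser, 130 by 55 by 35 mm. Origin under its centre.
Things that resemble listed ones, but are neither listed nor needed, are in the scene too. What is shaped like the column2 but blue, green or pink is not meant.

How it is judged (in metres and radians):
On the way, in this order (a step that is already met when the one before it is completed fails the run):
1. the dog stands upright in the shallow tray, let go, while the tub still stands upright (x of dog in the frame of tray between -0.06 and 0.06 m and y of dog in the frame of tray between -0.06 and 0.06 m and z of dog in the frame of tray below 0.015 m and angle between dog's own z axis and vertical below 0.15 rad and contact force between the fingers and dog below 0.1 N and angle between tub's own z axis and vertical below 0.1 rad), for 0.2 s.
2. the tub lies on its side over the stop plate (angle between tub's own z axis and vertical between 1.83 and 2.36 rad and x of tub_toe in the frame of station between 0.03 and 0.0715 m and z of tub_toe in the frame of station between 0.07 and 0.11 m and y of tub in the frame of station between -0.06 and 0.06 m), for 0.2 s.
At the end, for the whole second after the job is handed in: The dog stands upright in the shallow tray (within 60 mm of its middle); the tub lies over the stop plate, tilted 105 to 135 degrees, its front foot edge still behind the plate at plinth height; all three columns are in the catch tray; all at rest (all of step 2 and x of dog in the frame of tray between -0.06 and 0.06 m and y of dog in the frame of tray between -0.06 and 0.06 m and z of dog in the frame of tray below 0.015 m and angle between dog's own z axis and vertical below 0.15 rad and x of column0 in the frame of station between 0.19 and 0.347 m and y of column0 in the frame of station between -0.12 and 0.12 m and z of each of column0, column1, column2 in the frame of station below 0.1 m and x of column1 in the frame of station between 0.19 and 0.347 m and y of column1 in the frame of station between -0.12 and 0.12 m and x of column2 in the frame of station between 0.19 and 0.347 m and y of column2 in the frame of station between -0.12 and 0.12 m and linear speed of each of tub, dog, column0, column1, column2 below 0.02 m/s); the robot touches nothing.
It fails at once if the tub is lifted off or thrown from its stand (its front foot edge more than 35 mm above the plinth) (z of tub_toe in the frame of station above 0.115 m).
It fails at once if the robot touches a column (contact force between any of the fingers, the arm and column0 above 0.5 N or contact force between any of the fingers, the arm and column1 above 0.5 N or contact force between any of the fingers, the arm and column2 above 0.5 N).
It fails at once if the tower, mug or eraser is shifted more than 20 mm or tipped (distance of any of tower, mug, eraser from where it was at the start of the episode above 0.02 m or angle between any of tower, mug, eraser's own z axis and vertical above 0.3 rad).
It also fails if it takes over 59 s, if anything falls off the work surface, if the arm or the gripper's body presses on something with over 40 N, if the wrist force passes 120 N, or if a joint passes its speed limit or range.

## Working session

There is one attempt and no reset: what is moved stays moved. The work goes in short steps, Python scripts to look and compute and a shell command to move; the robot and the scene stay as the last step left them, time stands still between calls to the robot, and variables do not carry over. Pictures are saved under pics/ and viewed, and the job is handed in when it is done.

```bash
ls; mkdir -p pics
python3 - <<'E'
from cell import manip
import cv2
print(manip.read_state(), manip.tcp_to_tips)
for n in ["side","top"]:
    c=manip.camera(n); cv2.imwrite(f"pics/{n}0.png",c["img"][:,:,::-1]); print(n,c["intrinsics"],c["origin"],c["orientation"])
    for t in ["station","stop_top","slot_mouth","tub","tub_rim","tub_toe","dog","dog_grip","tray","tower","mug","eraser","column0"]:
        print(t,[(round(d["score"],2),[round(float(v),1) for v in d["xy"]]) for d in manip.tip_of(t,c)][:4])
E
```

```text
pics
{'clock': 0.0, 'joints': array([-1.24957808e+00,  3.00484562e-01,  1.52157246e+00, -3.69172104e-06,
        1.32068902e+00, -6.65544387e-02]), 'qd': array([ 1.81295268e-03, -2.94049660e-04,  2.76827800e-04, -6.40973633e-04,
        1.36316993e-05,  7.05850036e-04]), 'effort': array([ 4.41848943e-04, -5.31808448e+01, -3.52735376e+01,  7.08719459e-02,
        2.44613987e-02, -8.55178951e-05]), 'eef_pos': array([ 207.91646765, -508.93624332,  226.88257461]), 'eef_rot': array([-1.57194740e+00,  7.31385023e-05, -2.75381909e+00]), 'wrist_force': array([-0.13764278, -0.33653635,  0.56341839]), 'moment': array([0.04001551, 0.04786286, 0.06653929]), 'finger_gap': 94.03275127776232} 22.0
side [[401.70909322   0.         279.06526928]
 [  0.         401.70909322 211.02419257]
 [  0.           0.           1.        ]] [342.28154827 720.09930365 604.23059921] [-2.11873148 -0.01412205 -2.8890835 ]
station [(0.58, [254.3, 256.0]), (0.52, [258.9, 207.0])]
stop_top [(0.59, [231.3, 235.1])]
slot_mouth []
tub [(0.61, [258.7, 227.7])]
tub_rim [(0.65, [258.6, 177.2]), (0.23, [257.5, 225.4])]
tub_to
[... 463 characters left out ...]
 205.97224326]
 [  0.           0.           1.        ]] [ 353.85921827  -14.72698081 1257.73283503] [-2.96084036  0.01270279 -1.56153348]
station []
stop_top [(0.74, [266.2, 182.4]), (0.68, [245.7, 271.3]), (0.39, [290.9, 196.0])]
slot_mouth [(0.88, [346.4, 181.0])]
tub [(0.75, [286.3, 204.5])]
tub_rim [(0.89, [285.5, 196.4])]
tub_toe [(0.95, [264.1, 191.6]), (0.2, [288.2, 199.1])]
dog [(0.76, [313.8, 237.7]), (0.56, [196.9, 241.5])]
dog_grip [(0.59, [315.0, 229.9])]
tray [(0.78, [424.6, 233.7])]
tower [(0.75, [243.3, 268.9])]
mug [(0.95, [399.6, 170.6])]
eraser [(0.65, [196.5, 239.9])]
column0 [(0.88, [324.4, 301.3]), (0.79, [299.4, 199.2]), (0.74, [289.5, 198.2]), (0.73, [350.4, 118.4])]
```

View pics/side0.png

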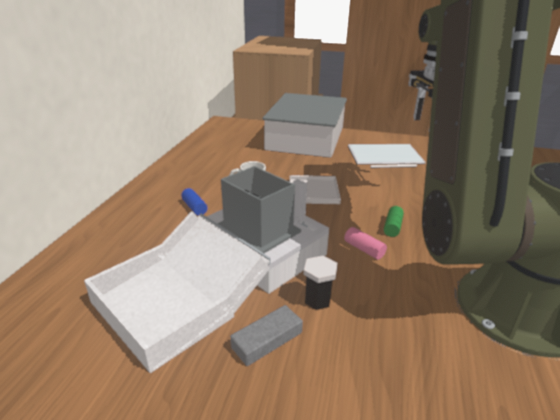

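View pics/top0.png

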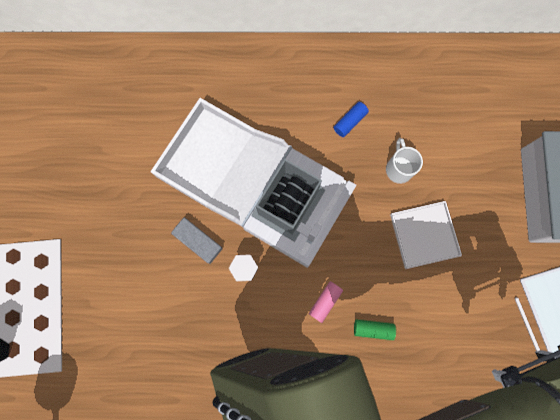

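Run:
```python
from cell import manip
import cv2
for n,(x0,x1,y0,y1) in {"side":(80,340,150,360),"top":(140,370,90,280)}.items():
    c=manip.camera(n); im=c["img"][y0:y1,x0:x1,::-1]
    cv2.imwrite(f"pics/{n}z.png",cv2.resize(im,None,fx=3,fy=3,interpolation=cv2.INTER_CUBIC))
```

```text
(no output)
```

View pics/sidez.png

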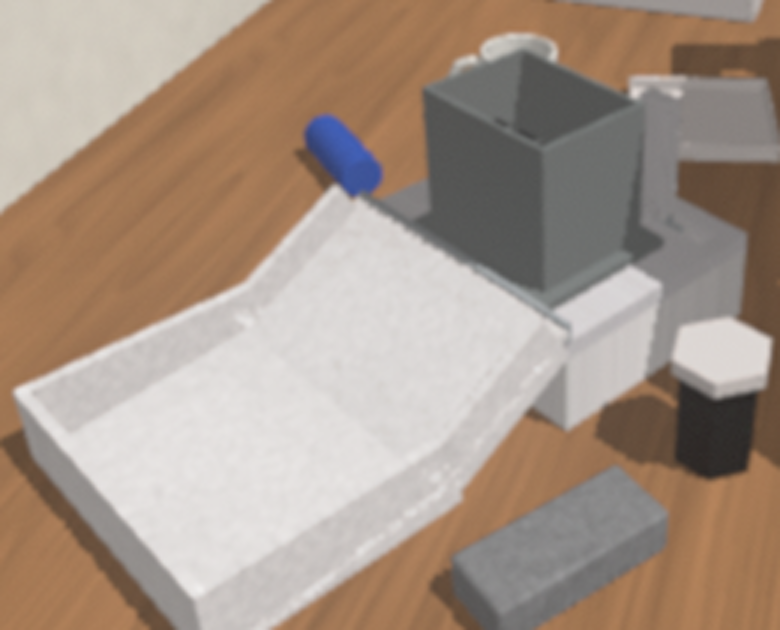

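View pics/topz.png

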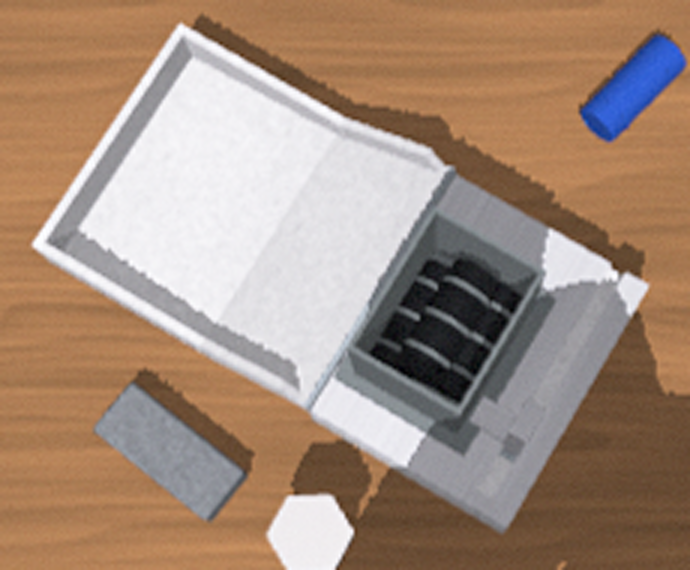

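```bash
cat > h.py <<'E'
import numpy as np, cv2
from scipy.spatial.transform import Rotation as R
from scipy.optimize import least_squares
from cell import manip
_o={}
def cam(n):
    c=manip.camera(n); return c
def proj(c,P):
    P=np.atleast_2d(P); q=(P-c["origin"])@R.from_euler("xyz",c["orientation"]).as_matrix()
    q=q@c["intrinsics"].T; return q[:,:2]/q[:,2:]
def ray(c,uv,z):
    d=np.linalg.inv(c["intrinsics"])@[uv[0],uv[1],1]; d=R.from_euler("xyz",c["orientation"]).as_matrix()@d
    o=np.array(c["origin"]); return o+d*(z-o[2])/d[2]
def S(p,P):  # station->world, p=(x,y,yaw)
    P=np.atleast_2d(P).astype(float); return R.from_euler("z",p[2]).apply(P)+[p[0],p[1],0]
def Sinv(p,P):
    return R.from_euler("z",-p[2]).apply(np.atleast_2d(P)-[p[0],p[1],0])
E
python3 - <<'E'
from h import *
T=cam("top");Sd=cam("side")
top=[((-125,-120,80),(356,186)),((-125,120,80),(307.7,266.7)),((69,-120,95),(290.7,146.7)),((69,120,95),(242.3,226.7)),((347,-120,60),(200,98.3)),((347,120,60),(152.3,171))]
sd=[((69,120,95),(269.3,261.7)),((69,-120,95),(198.7,216)),((-125,120,80),(328.3,229))]
def f(p): 
    return np.concatenate([(proj(T,S(p,[a[0] for a in top]))-[a[1] for a in top]).ravel(),(proj(Sd,S(p,[a[0] for a in sd]))-[a[1] for a in sd]).ravel()])
r=least_squares(f,[400,0,0.5],loss="soft_l1"); print(r.x,np.degrees(r.x[2])); print(f(r.x).reshape(-1,2).round(1))
p=r.x
for n,uv,z in [("mouth",(346.4,181),65),("rim",(285.5,196.4),205),("toe",(264.1,191.6),80),("dog",(313.8,237.7),65),("grip",(315,229.9),160),("tray",(424.6,233.7),0),("tower",(243.3,268.9),0)]:
    w=ray(T,uv,z); print(n,w.round(),Sinv(p,w).round(1))
for n,uv,z in [("grip",(301.4,193.7),160),("dog",(296.5,225.5),65),("rim",(258.6,177.2),205),("tray",(310.6,190.1),0),("toe",(238.1,239.9),80)]:
    w=ray(Sd,uv,z); print("S",n,w.round(),Sinv(p,w).round(1))
for n in["dog","tray","tub","tower","mug","tub_rim"]:
  for c,k in ((T,"top"),(Sd,"side")):
    for m in manip.masks_of(n,c)[:1]:
        print(n,k,m["score"]);v=m["pixels"];i=np.argwhere(v); print(i.min(0),i.max(0),v.sum(), cv2.minAreaRect(i[:,::-1].astype(np.float32)))
np.save("p.npy",p)
E
```

```text
[584.34878694 -24.78290403   1.03217548] 59.13929889303867
[[-0.8 -0.4]
 [-0.6 -0.3]
 [-0.5 -0.7]
 [-2.  -1.4]
 [ 1.8  0.4]
 [-0.3  1.6]
 [-0.1 -3.1]
 [ 1.5 -2.5]
 [ 0.8 -0.8]]
mouth [ 639. -173.   65.] [[ -99.7 -122.9   65. ]]
rim [568. -16. 205.] [[ -0.5  18.3 205. ]]
toe [606.  39.  80.] [[65.7 14.  80. ]]
dog [491. -88.  65.] [[-102.8   47.9   65. ]]
grip [498. -85. 160.] [[-96.4  43.  160. ]]
tray [ 511. -388.    0.] [[-349.6 -123.4    0. ]]
tower [414.  94.   0.] [[ 14.7 207.8   0. ]]
S grip [488. -74. 160.] [[-91.7  57.6 160. ]]
S dog [498. -83.  65.] [[-94.7  44.1  65. ]]
S rim [580. -41. 205.] [[-16.7  -4.5 205. ]]
S tray [ 517. -391.    0.] [[-348.9 -130.2    0. ]]
S toe [607.  31.  80.] [[59.8  9.4 80. ]]
dog top 0.51
[223 297] [242 320] 270 ((307.8382263183594, 229.10293579101562), (20.06533432006836, 20.922828674316406), 30.963754653930664)
dog side 0.88
[180 294] [224 307] 539 ((300.5, 202.0), (44.0, 13.0), 90.0)
tray top 0.6
[202 391] [267 461] 3295 ((425.8594970703125, 233.95562744140625), (58.752567291259766, 59.0336799621582), 75.52970886230469)
tray side 0.97
[176 
[... 339 characters left out ...]
55 229] [280 257] 589 ((243.0, 267.5), (25.0, 28.0), 90.0)
tower side 0.92
[256 304] [310 337] 1455 ((320.5, 283.0), (54.0, 33.0), 90.0)
mug top 0.88
[138 386] [182 422] 1061 ((404.7152099609375, 162.84864807128906), (32.233924865722656, 42.08212661743164), 24.623563766479492)
mug side 0.54
[162 230] [174 265] 188 ((246.98648071289062, 166.91891479492188), (9.699538230895996, 35.51017761230469), 80.53767395019531)
tub_rim top 0.96
[160 253] [240 324] 1792 ((288.7840270996094, 198.775390625), (52.15740966796875, 67.13719940185547), 30.411081314086914)
tub_rim side 0.56
[166 220] [253 300] 5163 ((257.97894287109375, 209.6187286376953), (87.80374908447266, 79.00257110595703), 83.36748504638672)
```

```bash
cat > ov.py <<'E'
from h import *
def box(x0,x1,y0,y1,z0,z1): return [np.array([[x0,y0,z],[x1,y0,z],[x1,y1,z],[x0,y1,z]]) for z in (z0,z1)]
def draw(name,out,p,dogxy=None,tub=None,win=(230,350,130,290),s=5,extra=[]):
    c=cam(name);x0,x1,y0,y1=win
    im=cv2.resize(np.ascontiguousarray(c["img"][y0:y1,x0:x1,::-1]),None,fx=s,fy=s,interpolation=cv2.INTER_CUBIC)
    def pl(P,col):
        q=((proj(c,P)-[x0,y0]+0.5)*s).astype(np.int32); cv2.polylines(im,[q],True,col,1)
    for P in box(-125,66,-120,120,0,80)[1:]: pl(S(p,P),(0,0,255))
    pl(S(p,[[66,-120,95],[71,-120,95],[71,120,95],[66,120,95]]),(0,0,255))
    pl(S(p,[[-102,-120,80],[-88,-120,80],[-88,105,80],[-102,105,80]]),(255,0,0))
    if dogxy is not None:
        for P in box(dogxy[0]-8,dogxy[0]+8,dogxy[1]-15,dogxy[1]+15,82,185): pl(S(p,P),(0,255,0))
        pl(S(p,box(dogxy[0]+8,dogxy[0]+42,dogxy[1]-12,dogxy[1]+12,90,99)[1]),(0,255,0))
    if tub is not None:
        t=np.array([*S(p,[[tub[0],tub[1],0]])[0][:2],p[2]+tub[2]])
        pl(S(t,box(-50,50,-65,65,88,205)[1]),(255,255,0))
        for P in box(-64,64,-77,77,80,88): pl(S(t,P),(255,0,255))
    for P in extra: pl(P,(0,200,255))
    cv2.imwrite(out,im)
E
python3 - <<'E'
from ov import *
p=np.load("p.npy")
draw("top","pics/o1.png",p,(-95,45),(0,0,0),(230,365,140,275),5)
draw("side","pics/o2.png",p,(-95,45),(0,0,0),(190,340,150,270),5)
E
```

```text
(no output)
```

View pics/o1.png

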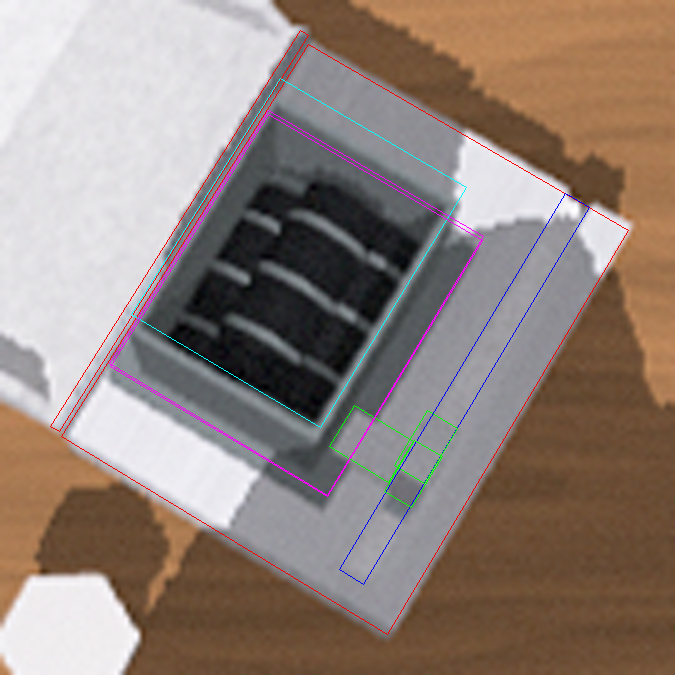

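View pics/o2.png

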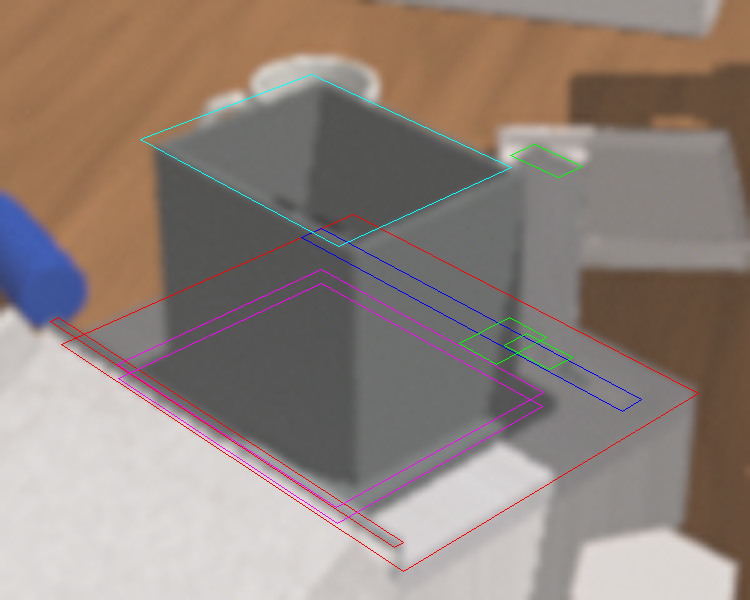

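Run:
```python
from h import *
c=cam("side");s=8
x0,x1,y0,y1=250,345,165,240
im=cv2.resize(c["img"][y0:y1,x0:x1,::-1],None,fx=s,fy=s,interpolation=cv2.INTER_CUBIC)
cv2.imwrite("pics/sz1.png",cv2.convertScaleAbs(im,alpha=1.3))
x0,x1,y0,y1=190,290,205,275
im=cv2.resize(c["img"][y0:y1,x0:x1,::-1],None,fx=s,fy=s,interpolation=cv2.INTER_CUBIC)
cv2.imwrite("pics/sz2.png",im)
```

```text
(no output)
```

View pics/sz1.png

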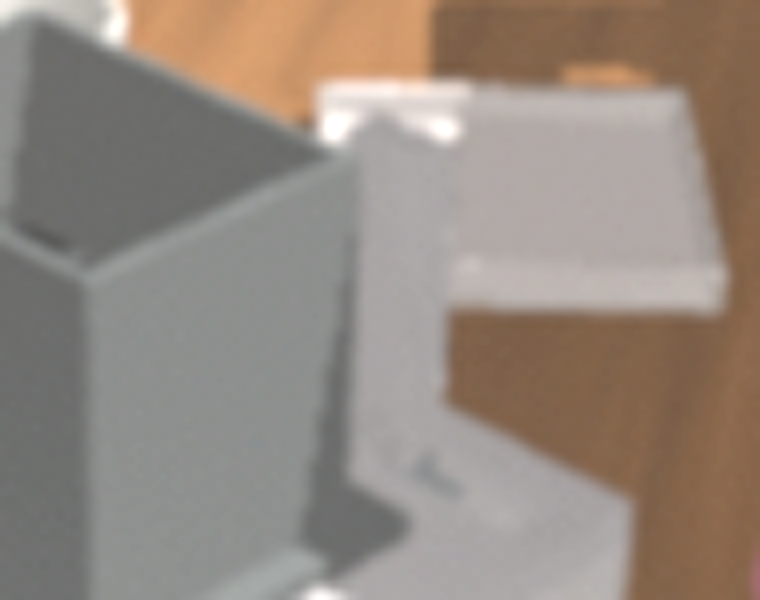

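View pics/sz2.png

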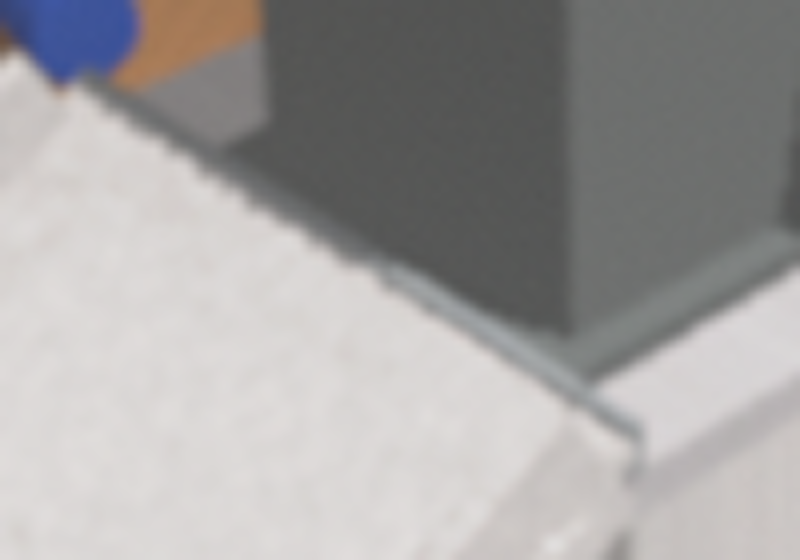

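Run:
```python
from ov import *
T=cam("top");Sd=cam("side")
top=[((-125,-120,80),(356,186)),((-125,120,80),(307.7,266.7)),((69,-120,95),(290.7,146.7)),((69,120,95),(242.3,226.7)),((347,-120,60),(200,98.3)),((347,120,60),(152.3,171))]
sd=[((69,120,95),(270,259.4)),((69,-120,95),(200.6,214.4)),((-125,120,80),(328.8,227.5))]
top=[(a,(b[0]-.5,b[1]-.5)) for a,b in top]
sd=[(a,(b[0]-.5,b[1]-.5)) for a,b in sd]
def f(p): 
    return np.concatenate([(proj(T,S(p,[a[0] for a in top]))-[a[1] for a in top]).ravel(),(proj(Sd,S(p,[a[0] for a in sd]))-[a[1] for a in sd]).ravel()])
r=least_squares(f,[400,0,0.5],loss="soft_l1"); print(r.x,np.degrees(r.x[2])); print(f(r.x).reshape(-1,2).round(1))
p=r.x;np.save("p.npy",p)
for y in (35,40,45,50):
    print(y,proj(Sd,S(p,[[-95+a,y+b,185] for a in(-8,8) for b in(-15,15)])).round(1).tolist(), proj(Sd,S(p,[[-95+a,y+b,90] for a in(-8,8) for b in(-15,15)])).round(1).tolist())
draw("top","pics/o3.png",p,(-95,40),(-2,8,0),(230,365,140,275),5)
draw("side","pics/o4.png",p,(-95,40),(-2,8,0),(190,340,150,270),5)
```

```text
[584.89723818 -25.00698444   1.03509732] 59.306707723659606
[[-0.3 -0.3]
 [ 0.1 -0.1]
 [-0.1 -0.4]
 [-1.3 -1. ]
 [ 2.1  1. ]
 [ 0.2  2.3]
 [-0.4 -0.4]
 [-0.1 -0.4]
 [ 0.6  1. ]]
35 [[293.0, 176.9], [302.5, 181.2], [288.2, 179.0], [297.7, 183.4]] [[291.7, 211.6], [300.8, 216.4], [287.2, 214.0], [296.2, 218.8]]
40 [[294.6, 177.6], [304.1, 181.9], [289.8, 179.7], [299.4, 184.1]] [[293.2, 212.4], [302.3, 217.2], [288.7, 214.8], [297.8, 219.6]]
45 [[296.1, 178.3], [305.8, 182.6], [291.4, 180.4], [301.0, 184.9]] [[294.7, 213.2], [303.8, 218.0], [290.2, 215.6], [299.3, 220.5]]
50 [[297.7, 179.0], [307.4, 183.4], [292.9, 181.2], [302.7, 185.6]] [[296.2, 214.0], [305.4, 218.8], [291.7, 216.4], [300.9, 221.3]]
```

View pics/o3.png

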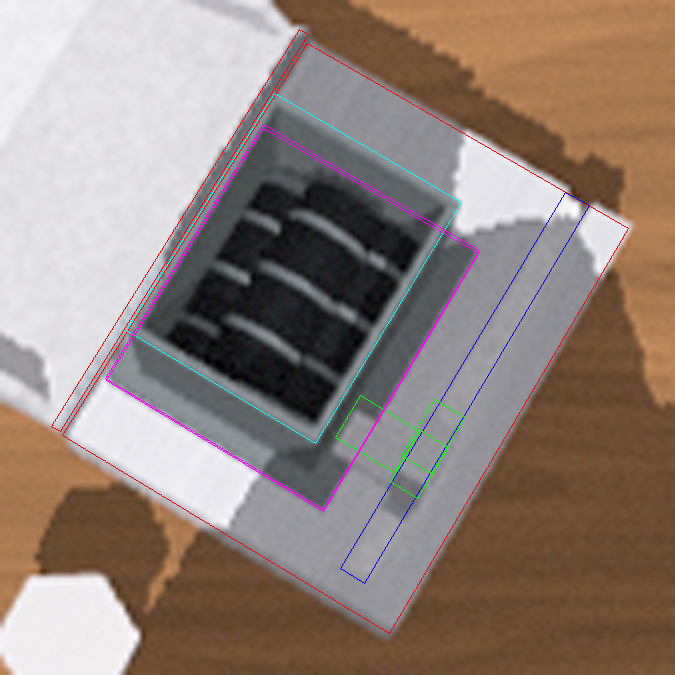

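View pics/o4.png

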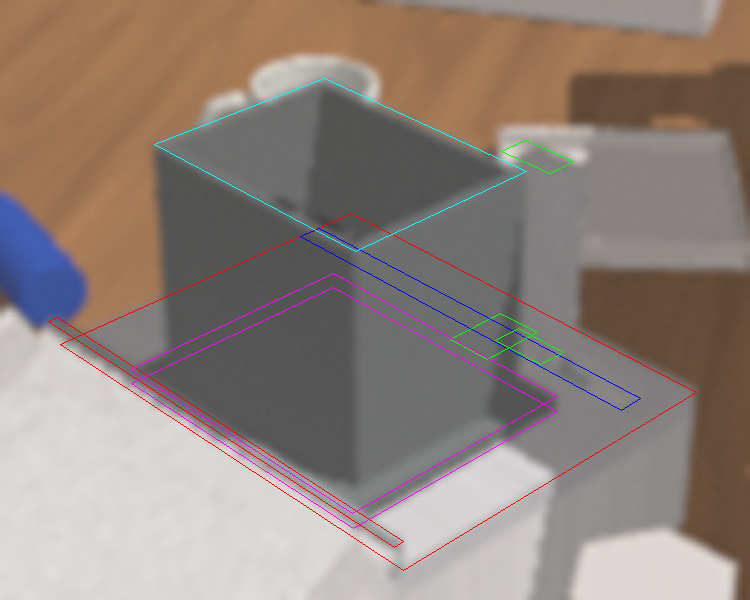

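```bash
cat >> h.py <<'E'
def tool(): 
    s=manip.read_state(); return np.array(s["eef_pos"]),R.from_euler("xyz",s["eef_rot"])
def rel(P,az=None):
    """shift for world TCP P; az = desired azimuth (deg) of tool z with tool pointing down"""
    x,r=tool(); sh=r.inv().apply(np.array(P)-x)
    if az is None: return sh.round(1)
    T=R.from_euler("xyz",[-np.pi/2,0,np.radians(az-90)])
    return sh.round(1),np.degrees((r.inv()*T).as_rotvec()).round(2)
E
python3 - <<'E'
from h import *
p=np.load("p.npy"); a=np.degrees(p[2])-90; print("az",a)
g=S(p,[-96,46,0])[0]; print(g, S(p,[-96,-165,0]))
for z in (255,163): print(z,rel([g[0],g[1],z],a))
T=cam("top");Sd=cam("side")
for c in(T,Sd):
    for n in("tray","mug","tower"):
        m=manip.masks_of(n,c)[0]; i=np.argwhere(m["pixels"])[:,::-1].astype(np.float32); u=cv2.minAreaRect(i)[0]; print(n,ray(c,u,12 if n=="tray" else 90).round())
E
```

```text
az -30.693292276340394
[496.33882854 -84.07819639   0.        ] [[ 677.78026812 -191.78151112    0.        ]]
255 (array([-427.7,  -27.6, -284.5]), array([  0.  , -37.09,   0.  ]))
163 (array([-427.7,   64.4, -284.5]), array([  0.  , -37.09,   0.  ]))
tray [ 509. -386.   12.]
mug [ 683. -320.   90.]
tower [591. -24.  90.]
tray [ 501. -377.   12.]
mug [ 700. -317.   90.]
tower [406. 136.  90.]
```

```bash
python3 -m jog '[-43,-28,-28,0,-7,0, -86,-28,-57,0,-12,0, -128,-28,-85,0,-17,0, -171,-28,-114,0,-22,0, -214,-28,-142,0,-27,0, -257,-28,-171,0,-32,0, -300,-28,-199,0,-37.1,0, -342,-28,-228,0,-37.1,0, -385,-28,-256,0,-37.1,0, -427.7,-28,-284.5,0,-37.1,0]' 94 20
```

```text
clock: 3.78
eef_pos: [439.6, -166.9, 255.7]
eef_rot: [-1.57, 0.0, -2.106]
wrist_force: [-0.2, -1.0, -0.6]
finger_gap: 94.1
```

Run:
```python
from h import *
p=np.load("p.npy"); a=np.degrees(p[2])-90
g=S(p,[-96,46,0])[0]
print(rel([g[0],g[1],163],a))
```

```text
(array([-100.2,   92.7,    6.5]), array([-0.04,  0.01, -0.  ]))
```

```bash
python3 -m jog '[-35,0,2,0,0,0, -70,0,4,0,0,0, -99,0,6.5,0,0,0, -99,0,6.5,0,0,0]'
python3 - <<'E'
from ov import *
p=np.load("p.npy"); a=np.degrees(p[2])-90
g=S(p,[-96,46,0])[0]
print(rel([g[0],g[1],163],a))
c=cam("top");cv2.imwrite("pics/t2.png",cv2.resize(c["img"][130:280,230:400,::-1],None,fx=4,fy=4,interpolation=cv2.INTER_CUBIC))
E
```

```text
clock: 4.12
eef_pos: [496.7, -83.5, 255.2]
eef_rot: [-1.571, 0.001, -2.103]
wrist_force: [-0.8, -1.1, -0.1]
finger_gap: 94.0
(array([ 0.8, 92.2, -0. ]), array([ 0.01,  0.22, -0.04]))
```

View pics/t2.png

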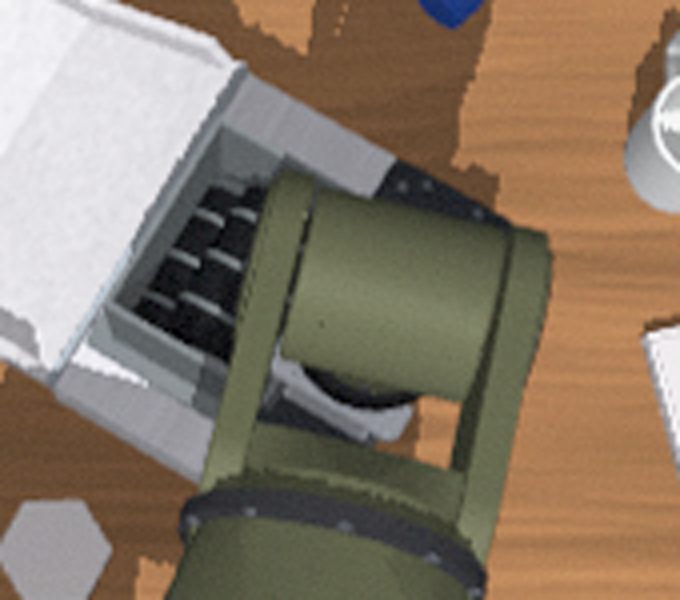

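```bash
python3 -m jog '[0.5,25,0,0,0.2,0, 0.5,50,0,0,0.2,0, 0.5,75,0,0,0.2,0, 0.5,92,0,0,0.2,0, 0.5,92,0,0,0.2,0]'
python3 - <<'E'
from ov import *
c=cam("side");cv2.imwrite("pics/s2.png",cv2.resize(c["img"][130:260,210:370,::-1],None,fx=5,fy=5,interpolation=cv2.INTER_CUBIC)[:600])
E
```

```text
clock: 4.58
eef_pos: [492.8, -88.0, 160.4]
eef_rot: [-1.576, -0.002, -2.111]
wrist_force: [0.3, -0.5, -0.5]
finger_gap: 94.0
```

View pics/s2.png

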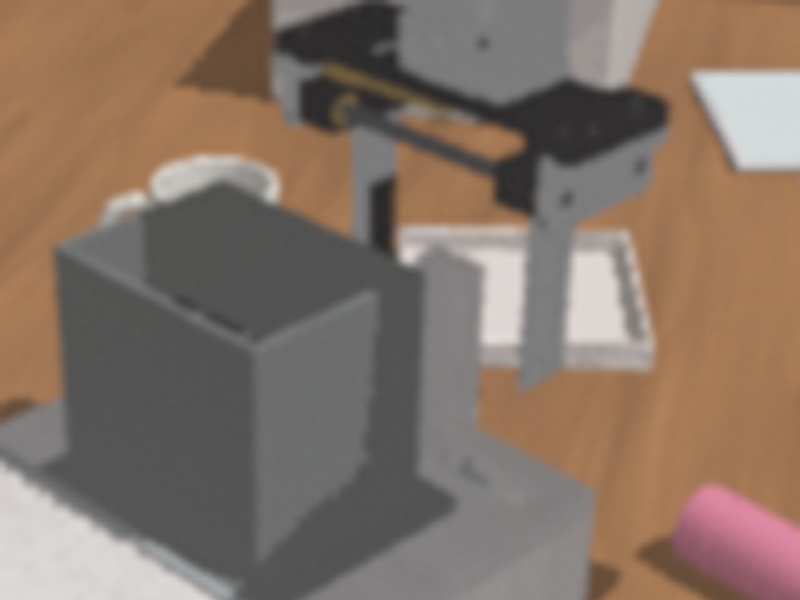

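```bash
python3 -m jog '[0,0,0,0,0,0]'
python3 - <<'E'
from ov import *
p=np.load("p.npy"); x,r=tool(); print(Sinv(p,x), manip.read_state()["qd"].round(3))
c=cam("side");d=manip.tip_of("dog_grip",c)[0];print(d["score"],d["xy"],Sinv(p,ray(c,d["xy"],160)));t=manip.tip_of("dog",c)
print([(q["score"],q["xy"],Sinv(p,ray(c,q["xy"],65))) for q in t[:1]], proj(c,x+[0,0,0]),proj(c,S(p,[[-96,46,160]])))
print(rel([*S(p,[-96,46,0])[0][:2],163],np.degrees(p[2])-90))
E
```

```text
clock: 4.72
eef_pos: [494.8, -88.1, 164.5]
eef_rot: [-1.57, 0.0, -2.11]
wrist_force: [-0.6, -0.2, 1.3]
finger_gap: 93.8
[[-100.26486379   45.24743827  164.46748547]] [ 0.005 -0.013 -0.013  0.    -0.002  0.004]
0.56 [300.1, 192.2] [[-94.72233741  51.52034109 160.        ]]
[(0.83, [299.6, 227.6], array([[-93.39431594,  56.44043757,  65.        ]]))] [[299.80572157 188.76741727]] [[298.71661132 191.18293711]]
(array([-3.8,  1.8, -0.9]), array([-0.12, -0.2 , -0.04]))
```

```bash
python3 -m jog '[-4,1,0,0,0,0, -4,1,0,0,0,0, -4,1,0,0,0,0]'; python3 -m jog '[0,0,0,0,0,0, 0,0,0,0,0,0, 0,0,0,0,0,0, 0,0,0,0,0,0, 0,0,0,0,0,0, 0,0,0,0,0,0]' 20 20
python3 - <<'E'
from ov import *
p=np.load("p.npy"); x,r=tool(); print(Sinv(p,x), manip.read_state()["finger_gap"])
print(rel([*S(p,[-95.5,46,0])[0][:2],163],np.degrees(p[2])-90))
E
```

```text
clock: 5.12
eef_pos: [496.9, -83.8, 162.7]
eef_rot: [-1.57, 0.0, -2.109]
wrist_force: [0.1, -0.3, 0.4]
finger_gap: 93.6
clock: 5.62
eef_pos: [496.7, -84.0, 162.4]
eef_rot: [-1.571, 0.0, -2.11]
wrist_force: [-0.3, 0.5, 0.2]
finger_gap: 57.2
[[-95.73893428  45.69065951 162.37534783]] 57.24835857560074
(array([-0.2, -0.6, -0.3]), array([ 0.  , -0.19, -0.  ]))
```

```bash
python3 -m jog '[0,0,0,0,-0.2,0, 0,0,0,0,-0.2,0, 0,0,0,0,-0.2,0, 0,0,0,0,-0.2,0, 0,0,0,0,-0.2,0, 0,0,0,0,-0.2,0, 0,0,0,0,-0.2,0]'
python3 - <<'E'
from ov import *
c=cam("side");cv2.imwrite("pics/s3.png",cv2.resize(c["img"][130:260,210:370,::-1],None,fx=5,fy=5,interpolation=cv2.INTER_CUBIC)[:600])
E
```

```text
clock: 6.2
eef_pos: [496.7, -84.0, 162.3]
eef_rot: [-1.571, -0.0, -2.106]
wrist_force: [-0.8, 0.1, -2.1]
finger_gap: 30.0
```

View pics/s3.png

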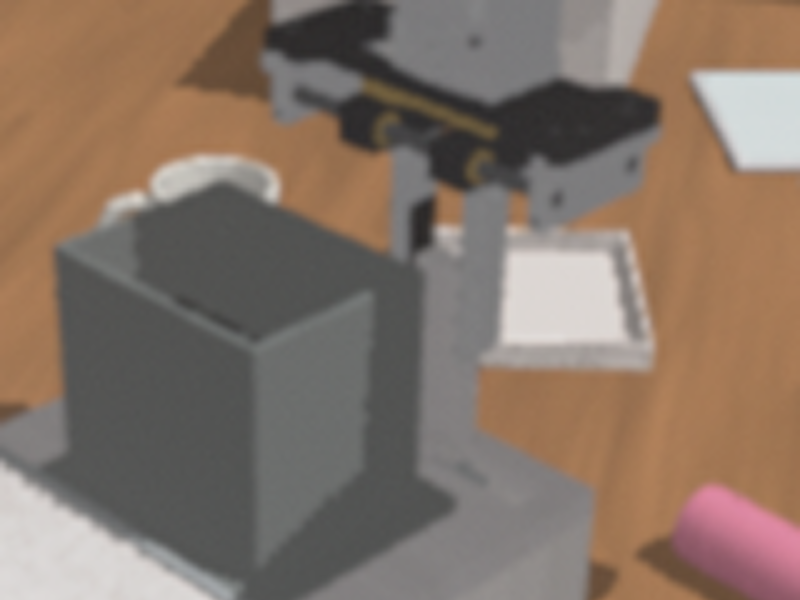

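```bash
python3 -m jog '[0,-0.7,0,0,0,0, 0,-0.7,6,0,0,0, 0,-0.7,14,0,0,0, 0,-0.7,22,0,0,0, 0,-0.7,30,0,0,0, 0,-0.7,38,0,0,0, 0,-0.7,40,0,0,0]'
python3 - <<'E'
from ov import *
p=np.load("p.npy"); x,r=tool();s=manip.read_state(); print(Sinv(p,x), s["finger_gap"], R.from_euler("z",-p[2]).apply(s["wrist_force"]),s["moment"])
E
```

```text
clock: 6.83
eef_pos: [532.2, -105.2, 162.9]
eef_rot: [-1.571, -0.0, -2.107]
wrist_force: [0.7, -0.2, -2.4]
finger_gap: 30.3
[[-95.86296716   4.41477997 162.88905117]] 30.280078123015294 [ 0.19051741 -0.66147744 -2.37856152] [-0.00488452 -0.03141278 -0.01309589]
```

```bash
python3 -m jog '[0,0,8,0,0,0, 0,0,18,0,0,0, 0,0,28,0,0,0, 0,0,38,0,0,0, 0,0,48,0,0,0, 0,0,58,0,0,0, 0,0,68,0,0,0, 0,0,78,0,0,0, 0,0,86,0,0,0, 0,0,90,0,0,0]'
python3 - <<'E'
from ov import *
p=np.load("p.npy"); x,r=tool();s=manip.read_state(); print(Sinv(p,x), s["finger_gap"], R.from_euler("z",-p[2]).apply(s["wrist_force"]),s["moment"])
E
```

```text
clock: 7.67
eef_pos: [609.2, -150.9, 162.8]
eef_rot: [-1.571, -0.0, -2.106]
wrist_force: [-1.1, -0.0, -1.8]
finger_gap: 30.1
[[-95.83599253 -85.16899796 162.82173814]] 30.140719826679025 [-0.61837201  0.94739672 -1.78096805] [-0.06583484 -0.03857281 -0.01770312]
```

```bash
python3 -m jog '[0,0,8,0,0,0, 0,0,18,0,0,0, 0,0,28,0,0,0, 0,0,38,0,0,0, 0,0,48,0,0,0, 0,0,58,0,0,0, 0,0,68,0,0,0, 0,0,76,0,0,0, 0,0,80,0,0,0, 0,0,80,0,0,0]'
python3 - <<'E'
from ov import *
p=np.load("p.npy"); x,r=tool();s=manip.read_state(); print(Sinv(p,x), s["finger_gap"], R.from_euler("z",-p[2]).apply(s["wrist_force"]),s["moment"])
c=cam("top");cv2.imwrite("pics/t4.png",cv2.resize(c["img"][100:280,230:470,::-1],None,fx=3,fy=3,interpolation=cv2.INTER_CUBIC))
c=cam("side");cv2.imwrite("pics/s4.png",cv2.resize(c["img"][110:260,200:360,::-1],None,fx=4,fy=4,interpolation=cv2.INTER_CUBIC))
E
```

```text
clock: 8.5
eef_pos: [677.6, -191.4, 162.6]
eef_rot: [-1.571, -0.0, -2.106]
wrist_force: [-0.0, 0.0, -1.9]
finger_gap: 29.8
[[ -95.78725252 -164.6292955   162.62018979]] 29.785610104301387 [ 0.01294898  0.02263068 -1.92076997] [ 0.02338507 -0.02482048 -0.01474649]
```

View pics/t4.png

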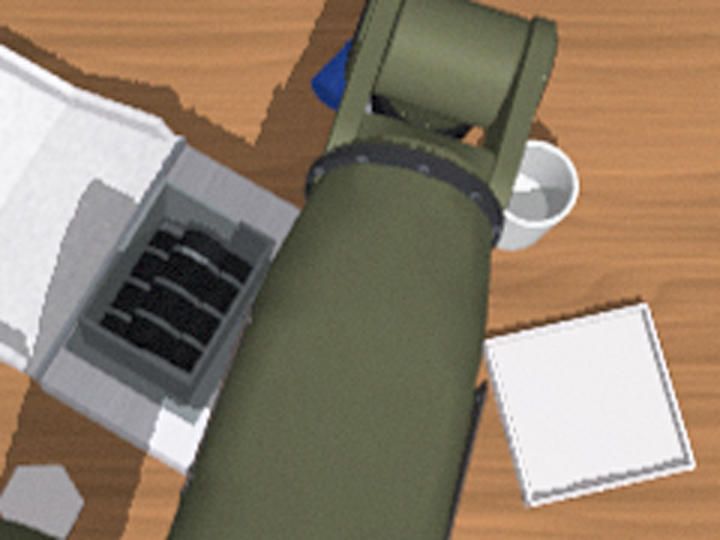

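View pics/s4.png

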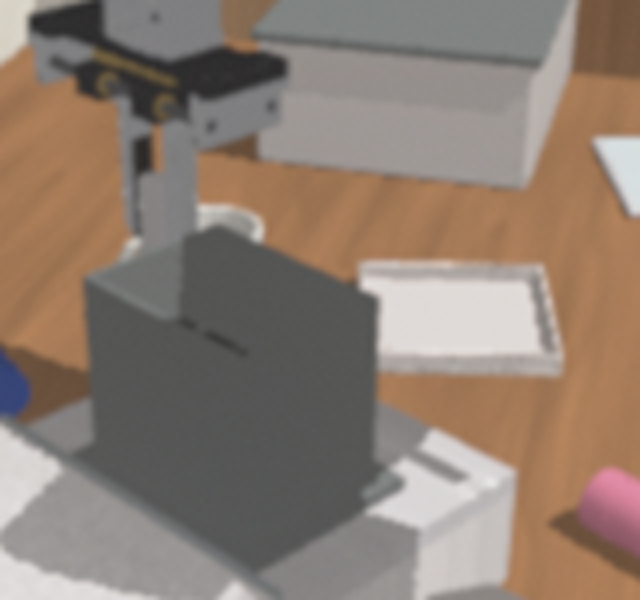

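Run:
```python
from ov import *
import json
c=cam("top"); t=ray(c,(425.5,234),17); print(t); c=cam("side");print(ray(c,((360+545+563+368)/16+199.5,(264+265+368+366)/16+109.5),17))
print(rel([t[0]+1,t[1]+1,163]))
```

```text
[ 508.09513728 -385.46369843   17.        ]
[ 503.2787688  -373.61868584   17.        ]
[ 2.522e+02  2.000e-01 -4.580e+01]
```

```bash
python3 -m jog '[0,-20,0,0,0,0, 0,-45,0,0,0,0, 15,-60,-3,0,0,0, 45,-60,-8,0,0,0, 80,-60,-15,0,0,0, 115,-60,-21,0,0,0, 150,-60,-27,0,0,0, 185,-60,-34,0,0,0, 220,-60,-40,0,0,0, 240,-60,-44,0,0,0]'; python3 -m jog '[6,0,-1,0,0,0, 12,0,-2,0,0,0, 12,0,-2,0,0,0, 12,0,-2,0,0,0]'
python3 - <<'E'
from ov import *
s=manip.read_state(); print(rel([509,-384,103]), s["wrist_force"])
c=cam("side");cv2.imwrite("pics/s5.png",cv2.resize(c["img"][100:250,240:400,::-1],None,fx=4,fy=4,interpolation=cv2.INTER_CUBIC))
E
```

```text
clock: 9.53
eef_pos: [514.5, -377.3, 223.5]
eef_rot: [-1.57, -0.001, -2.108]
wrist_force: [0.4, 0.3, -1.3]
finger_gap: 29.7
clock: 9.87
eef_pos: [509.8, -383.7, 223.1]
eef_rot: [-1.571, 0.0, -2.106]
wrist_force: [0.1, 0.2, -1.3]
finger_gap: 30.0
[  0.7 120.1  -0.5] [ 0.14675455  0.16806579 -1.30877172]
```

View pics/s5.png

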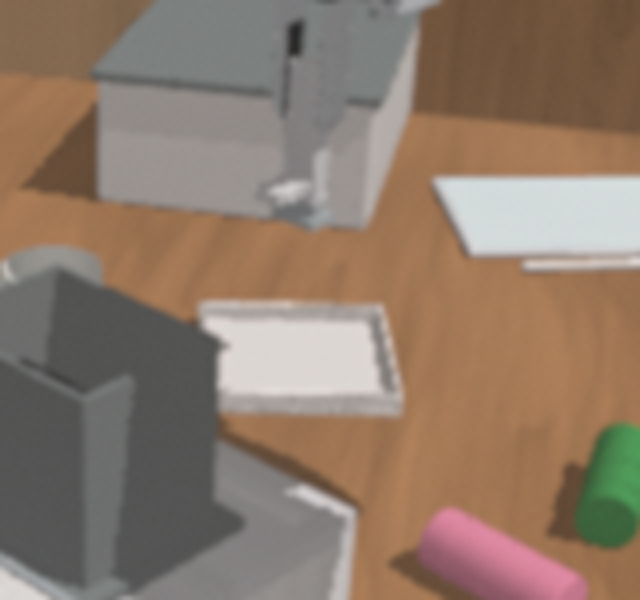

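```bash
python3 -m jog '[0,20,0,0,0,0, 0,45,0,0,0,0, 0,70,0,0,0,0, 0,90,0,0,0,0, 0,105,0,0,0,0, 0,113,0,0,0,0, 0,117,0,0,0,0, 0,119,0,0,0,0, 0,120,0,0,0,0, 0,120,0,0,0,0]'; python3 -m jog '[0,1,0,0,0,0, 0,1.5,0,0,0,0, 0,1.5,0,0,0,0]'
```

```text
clock: 10.75
eef_pos: [509.6, -384.5, 103.9]
eef_rot: [-1.57, -0.0, -2.106]
wrist_force: [-0.0, 0.2, -2.2]
finger_gap: 29.7
clock: 11.0
eef_pos: [509.2, -384.5, 101.9]
eef_rot: [-1.57, -0.0, -2.106]
wrist_force: [-0.3, 0.1, -1.4]
finger_gap: 29.9
```

```bash
python3 -m jog '[0,0.6,0,0,0,0, 0,0.6,0,0,0,0]';python3 -m jog '[0,0.6,0,0,0,0, 0,0.6,0,0,0,0]'
python3 - <<'E'
from ov import *
c=cam("side");cv2.imwrite("pics/s6.png",cv2.resize(c["img"][130:230,270:370,::-1],None,fx=6,fy=6,interpolation=cv2.INTER_CUBIC))
E
```

```text
clock: 11.17
eef_pos: [509.3, -384.6, 101.4]
eef_rot: [-1.57, -0.0, -2.106]
wrist_force: [-0.7, -0.1, 0.4]
finger_gap: 29.7
clock: 11.33
eef_pos: [509.3, -384.6, 101.3]
eef_rot: [-1.57, -0.0, -2.106]
wrist_force: [-1.5, 1.0, 6.3]
finger_gap: 30.0
```

View pics/s6.png

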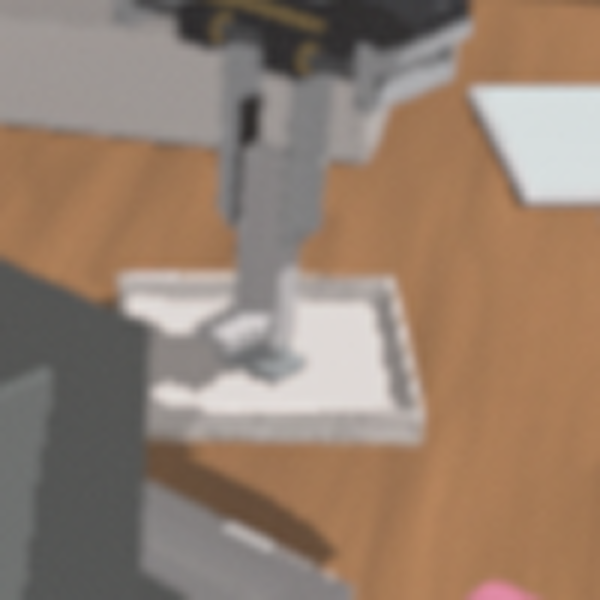

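Contact force is rising (6 N) and the foot sits on the tray floor near the middle (pixel about (315,190)). Back off 0.6 mm and open.

```bash
python3 -m jog '[0,-0.6,0,0,0,0, 0,-0.6,0,0,0,0]'; python3 -m jog '[0,0,0,0,0,0, 0,0,0,0,0,0, 0,0,0,0,0,0, 0,0,0,0,0,0, 0,0,0,0,0,0, 0,0,0,0,0,0]' 80 20; python3 -m jog '[0,-20,0,0,0,0, 0,-50,0,0,0,0, 0,-85,0,0,0,0, 0,-120,0,0,0,0, 0,-150,0,0,0,0, 0,-160,0,0,0,0]'
python3 - <<'E'
from ov import *
for n in("side","top"):
    c=cam(n);cv2.imwrite(f"pics/{n}7.png",c["img"][:,:,::-1])
    d=manip.tip_of("dog",c); print([(q["score"],q["xy"],ray(c,q["xy"],4)) for q in d[:2]])
E
```

```text
clock: 11.55
eef_pos: [509.3, -384.5, 101.3]
eef_rot: [-1.57, -0.0, -2.106]
wrist_force: [-1.3, -0.1, 3.6]
finger_gap: 30.0
clock: 12.05
eef_pos: [509.2, -384.4, 101.0]
eef_rot: [-1.571, 0.0, -2.106]
wrist_force: [0.8, -0.0, 0.1]
finger_gap: 66.5
clock: 12.55
eef_pos: [509.9, -384.9, 266.3]
eef_rot: [-1.564, -0.001, -2.106]
wrist_force: [1.4, 0.3, 0.0]
finger_gap: 79.9
[(0.76, [312.9, 192.2], array([ 506.49342765, -372.16298044,    4.        ])), (0.37, [256.4, 254.9], array([581.70625882, -21.30076644,   4.        ]))]
[(0.83, [425.7, 234.3], array([ 508.91190275, -389.8409949 ,    4.        ])), (0.49, [198.8, 239.6], array([489.99827164, 214.89210068,   4.        ]))]
```

View pics/side7.png

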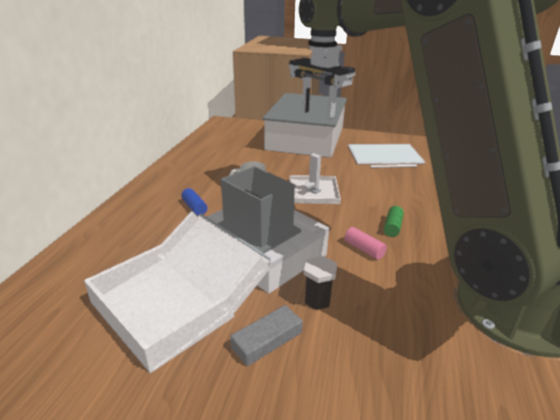

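View pics/top7.png

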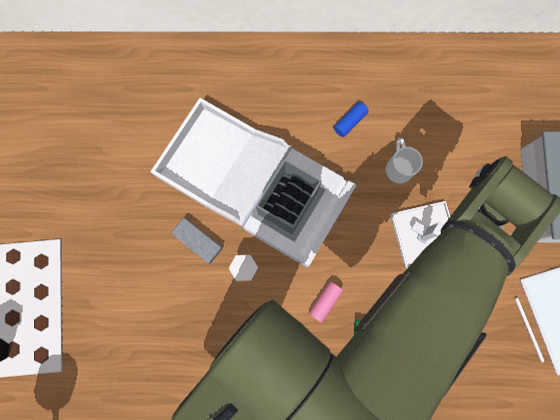

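Run:
```python
from ov import *
p=np.load("p.npy")
print(rel([*S(p,[-85,8,0])[0][:2],265],np.degrees(p[2])-90))
for n,b in(("top",(230,365,140,275)),("side",(190,340,150,270))): draw(n,f"pics/ov8{n}.png",p,None,(-2,8,0),b,5)
```

```text
(array([-262.7,   -5.5, -126. ]), array([ 0.12,  0.01, -0.02]))
```

View pics/ov8top.png

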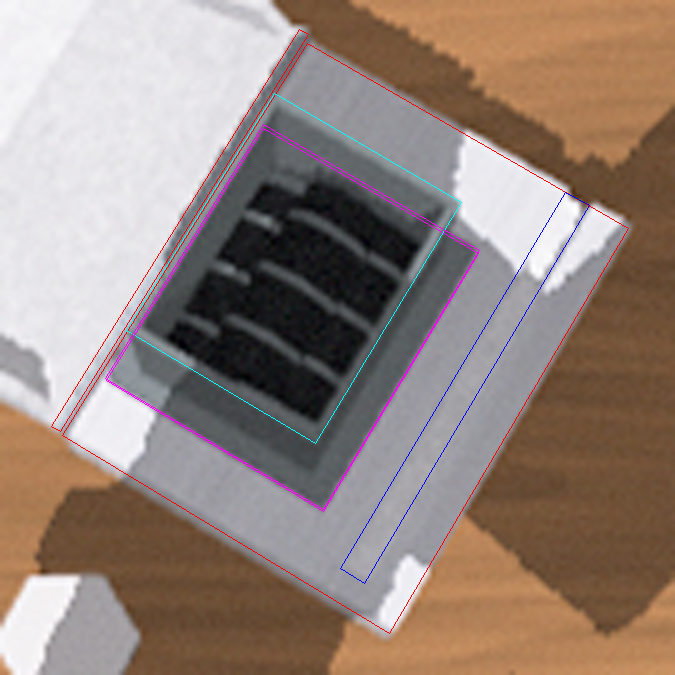

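View pics/ov8side.png

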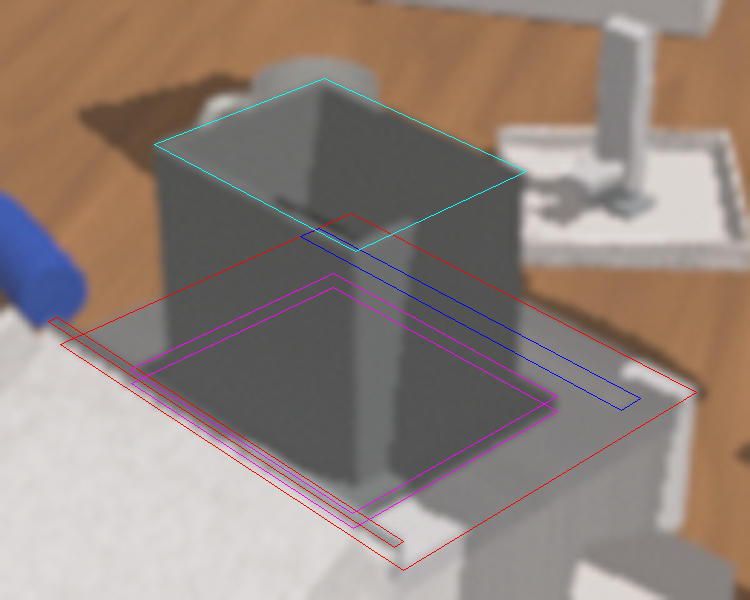

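```bash
python3 -m jog '[-22,-5,-10,0,0,0, -48,-5,-23,0,0,0, -76,-5,-36,0,0,0, -104,-5,-50,0,0,0, -132,-5,-63,0,0,0, -160,-5,-77,0,0,0, -188,-5,-90,0,0,0, -216,-5,-104,0,0,0, -245,-5,-118,0,0,0, -262,-5,-126,0,0,0]' 0 20; python3 -m jog '[0,0,0,0,0,0, 0,0,0,0,0,0, 0,0,0,0,0,0]'
python3 - <<'E'
from ov import *
p=np.load("p.npy"); x,r=tool(); print(Sinv(p,x))
print(rel([*S(p,[-85,8,0])[0][:2],212],np.degrees(p[2])-90))
E
```

```text
clock: 13.68
eef_pos: [534.2, -92.0, 264.7]
eef_rot: [-1.573, -0.0, -2.105]
wrist_force: [-0.2, -1.0, 0.2]
finger_gap: 16.9
clock: 13.93
eef_pos: [534.3, -95.5, 265.2]
eef_rot: [-1.572, -0.001, -2.106]
wrist_force: [-0.1, -0.4, 0.5]
finger_gap: 0.6
[[-86.38667832   7.5217572  265.16730077]]
(array([-1.4, 53.2, -0.4]), array([0.07, 0.  , 0.03]))
```

```bash
python3 -m jog '[0,18,0,0,0,0, 0,36,0,0,0,0, 0,50,0,0,0,0, 0,53,0,0,0,0, 0,53,0,0,0,0, -10,53,0,0,0,0, -16,53,0,0,0,0, -16,53,0,0,0,0]';python3 - <<'E'
from ov import *
p=np.load("p.npy"); x,r=tool();s=manip.read_state(); print(Sinv(p,x),R.from_euler("z",-p[2]).apply(s["wrist_force"]))
for n in("side","top"):
    c=cam(n);cv2.imwrite(f"pics/{n}9.png",cv2.resize(c["img"][120:270,200:350,::-1],None,fx=4,fy=4,interpolation=cv2.INTER_CUBIC))
E
```

```text
clock: 14.6
eef_pos: [543.6, -80.1, 213.8]
eef_rot: [-1.57, 0.001, -2.106]
wrist_force: [-0.1, -0.7, -0.7]
finger_gap: 0.5
[[-68.48148078   7.41879817 213.81365938]] [-0.67317171 -0.2695396  -0.7145692 ]
```

View pics/side9.png

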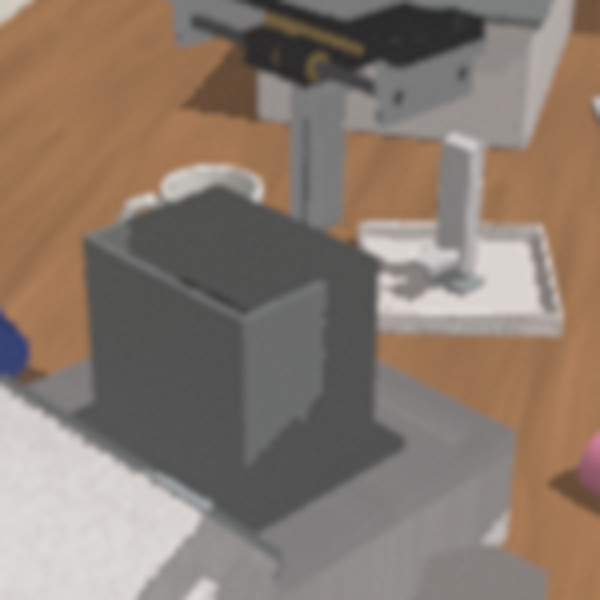

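```bash
python3 -m jog '[-1.5,1,0,0,0,0, -3,1,0,0,0,0, -4.5,1,0,0,0,0, -6,1,0,0,0,0, -6,1,0,0,0,0]';python3 - <<'E'
from ov import *
p=np.load("p.npy"); x,r=tool();s=manip.read_state(); print(Sinv(p,x),R.from_euler("z",-p[2]).apply(s["wrist_force"]))
E
python3 -m jog '[-1.5,0,0,0,0,0, -3,0,0,0,0,0, -4.5,0,0,0,0,0, -4.5,0,0,0,0,0]';python3 - <<'E'
from ov import *
p=np.load("p.npy"); x,r=tool();s=manip.read_state(); print(Sinv(p,x),R.from_euler("z",-p[2]).apply(s["wrist_force"]))
E
```

```text
clock: 15.12
eef_pos: [545.8, -75.7, 212.0]
eef_rot: [-1.571, 0.0, -2.106]
wrist_force: [0.1, -0.3, 0.1]
finger_gap: 0.3
[[-63.52043195   7.70957369 212.01032783]] [-0.21263553 -0.29526998  0.09820798]
clock: 15.45
eef_pos: [548.0, -72.1, 212.0]
eef_rot: [-1.571, -0.0, -2.106]
wrist_force: [-0.5, -2.1, 2.0]
finger_gap: 0.2
[[-59.28550969   7.67165567 212.02287706]] [-2.06741456 -0.63134235  2.00438541]
```

```bash
python3 -m jog '[-3.3,0,0,0,0,0, -6.6,-3.1,0,0,0,0, -10,-6.3,0,0,0,0, -13.3,-9.5,0,0,0,0, -17,-12.5,0,0,0,0, -20.5,-15.4,0,0,0,0, -24.1,-18.1,0,0,0,0, -28,-20.7,0,0,0,0, -31.8,-23.3,0,0,0,0, -35.7,-25.7,0,0,0,0]';python3 - <<'E'
from ov import *
p=np.load("p.npy"); x,r=tool();s=manip.read_state(); print(Sinv(p,x),R.from_euler("z",-p[2]).apply(s["wrist_force"]))
for n in("side","top"):
    c=cam(n);cv2.imwrite(f"pics/{n}10.png",cv2.resize(c["img"][120:270,180:350,::-1],None,fx=4,fy=4,interpolation=cv2.INTER_CUBIC))
E
```

```text
clock: 16.28
eef_pos: [566.3, -41.8, 238.6]
eef_rot: [-1.57, -0.001, -2.107]
wrist_force: [-3.3, -5.3, 6.3]
finger_gap: 0.3
[[-23.91611846   7.37911302 238.58857725]] [-6.26461179  0.14285589  6.30201885]
```

View pics/side10.png

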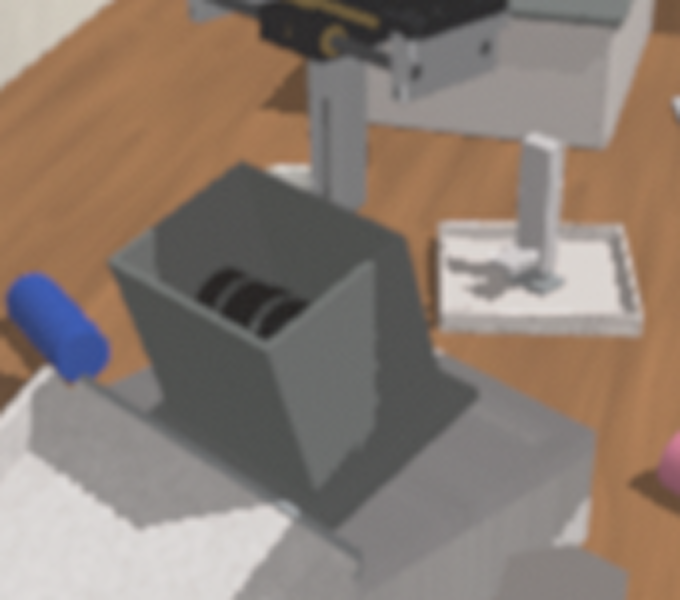

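```bash
python3 -m jog '[-4,-3,0,0,0,0, -8,-5.8,0,0,0,0, -12.1,-8.3,0,0,0,0, -16.3,-10.4,0,0,0,0, -20.5,-12.2,0,0,0,0, -24.8,-14,0,0,0,0, -29.2,-15.7,0,0,0,0, -33.5,-17.2,0,0,0,0, -37.9,-18.4,0,0,0,0, -42.4,-19.5,0,0,0,0]';python3 - <<'E'
from ov import *
p=np.load("p.npy"); x,r=tool();s=manip.read_state(); print(Sinv(p,x),R.from_euler("z",-p[2]).apply(s["wrist_force"]))
for n in("side",):
    c=cam(n);cv2.imwrite(f"pics/{n}11.png",cv2.resize(c["img"][120:270,180:350,::-1],None,fx=4,fy=4,interpolation=cv2.INTER_CUBIC))
E
```

```text
clock: 17.22
eef_pos: [588.1, -4.4, 257.3]
eef_rot: [-1.571, 0.0, -2.106]
wrist_force: [0.2, -0.9, -0.4]
finger_gap: 0.6
[[ 19.39338772   7.760003   257.29722353]] [-0.68403201 -0.58717651 -0.36265308]
```

View pics/side11.png

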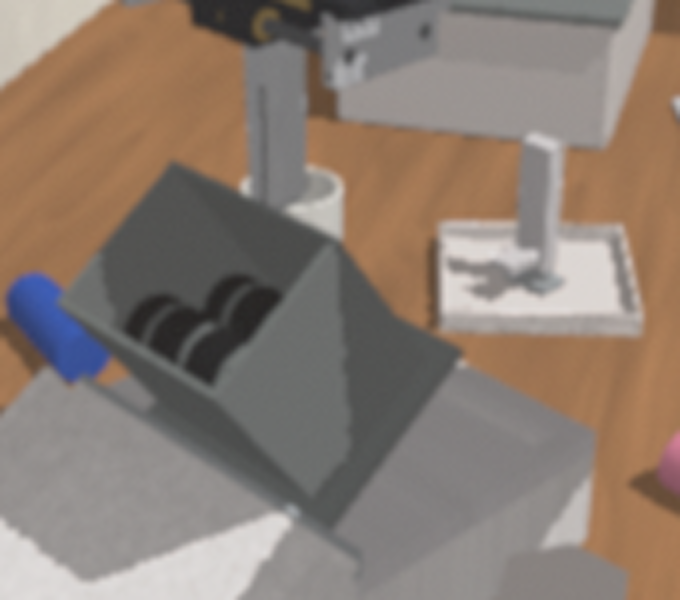

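```bash
python3 -m jog '[-4.5,-1,0,0,0,0, -9,-1.8,0,0,0,0, -13.5,-2.5,0,0,0,0, -18,-3.2,0,0,0,0, -22.6,-3.8,0,0,0,0, -27.2,-4.2,0,0,0,0, -31.8,-4.5,0,0,0,0, -36.4,-4.7,0,0,0,0, -41,-4.7,0,0,0,0, -45.6,-4.5,0,0,0,0]';python3 - <<'E'
from ov import *
p=np.load("p.npy"); x,r=tool();s=manip.read_state(); print(Sinv(p,x),R.from_euler("z",-p[2]).apply(s["wrist_force"]))
for n in("side",):
    c=cam(n);cv2.imwrite(f"pics/{n}12.png",cv2.resize(c["img"][120:270,180:350,::-1],None,fx=4,fy=4,interpolation=cv2.INTER_CUBIC))
E
```

```text
clock: 18.1
eef_pos: [611.4, 34.8, 261.7]
eef_rot: [-1.571, 0.0, -2.106]
wrist_force: [-0.7, -0.7, -0.2]
finger_gap: 0.4
[[ 65.00068609   7.73616393 261.70118941]] [-0.93261204  0.23558035 -0.21301177]
```

View pics/side12.png

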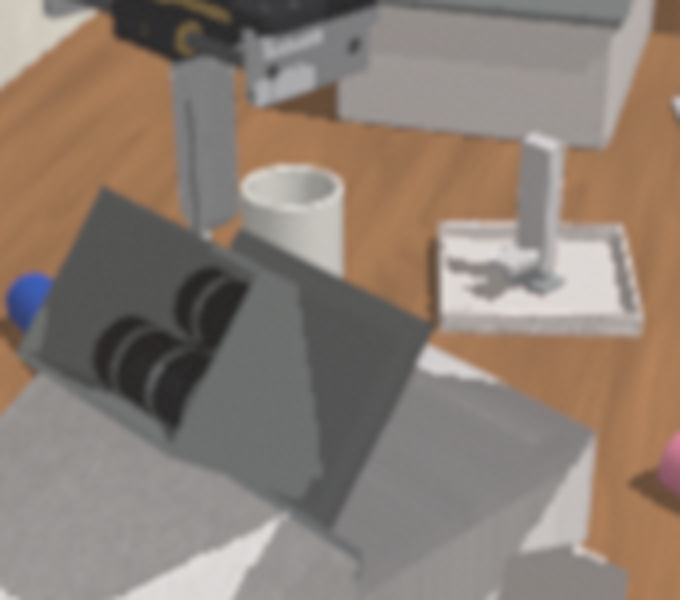

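```bash
python3 -m jog '[-4.6,0.7,0,0,0,0, -9.2,1.5,0,0,0,0, -13.7,2.3,0,0,0,0, -18.3,3.2,0,0,0,0, -22.8,4.1,0,0,0,0, -27.3,5,0,0,0,0, -31.9,6,0,0,0,0, -36.3,7.2,0,0,0,0, -40.7,8.5,0,0,0,0, -45.1,9.9,0,0,0,0]';python3 - <<'E'
from ov import *
p=np.load("p.npy"); x,r=tool();s=manip.read_state(); print(Sinv(p,x),R.from_euler("z",-p[2]).apply(s["wrist_force"]))
for n in("side",):
    c=cam(n);cv2.imwrite(f"pics/{n}13.png",cv2.resize(c["img"][120:320,120:350,::-1],None,fx=3,fy=3,interpolation=cv2.INTER_CUBIC))
E
```

```text
clock: 18.98
eef_pos: [634.4, 73.6, 251.6]
eef_rot: [-1.571, -0.0, -2.106]
wrist_force: [-0.4, 0.2, 0.5]
finger_gap: 0.3
[[110.01784452   7.75710511 251.60865528]] [0.00059847 0.45533274 0.51138264]
```

View pics/side13.png

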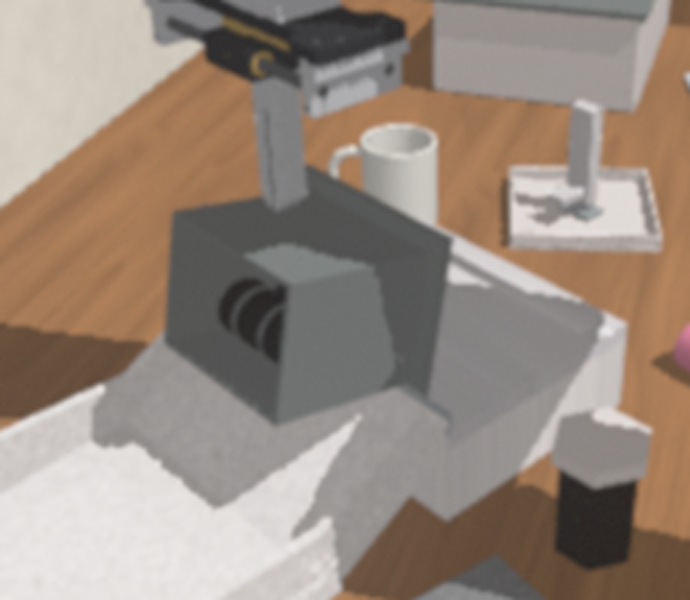

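```bash
python3 -m jog '[0,-5,0,0,0,0, 5,-20,0,0,0,0, 15,-45,0,0,0,0, 35,-70,0,0,0,0, 60,-85,0,0,0,0, 90,-90,0,0,0,0, 120,-90,0,0,0,0, 150,-90,0,0,0,0, 150,-90,0,0,0,0, 150,-90,0,0,0,0]';python3 - <<'E'
from ov import *
for n in("side","top"):
    c=cam(n);cv2.imwrite(f"pics/{n}14.png",c["img"][:,:,::-1])
E
```

```text
clock: 19.87
eef_pos: [557.2, -56.9, 342.8]
eef_rot: [-1.57, 0.0, -2.108]
wrist_force: [0.3, -0.4, -0.2]
finger_gap: 0.5
```

View pics/side14.png

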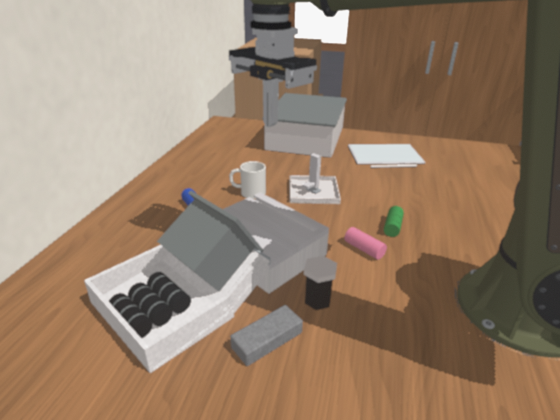

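View pics/top14.png

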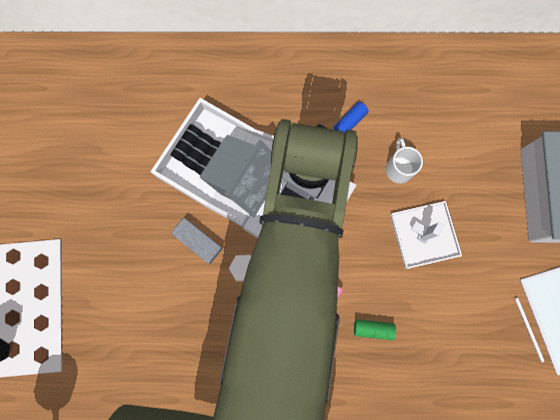

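```bash
python3 -m jog '[35,0,0,0,0,0, 70,0,20,0,0,0, 105,0,50,0,0,0, 140,0,80,0,0,0, 170,0,110,0,0,0, 200,0,140,0,0,0, 200,0,150,0,0,0, 200,0,150,0,0,0, 200,0,150,0,0,0, 200,0,150,0,0,0]';python3 - <<'E'
from ov import *
p=np.load("p.npy"); P={}
for n in("side","top"):
    c=cam(n)
    cv2.imwrite(f"pics/{n}15.png",cv2.resize(c["img"][80:360,80:340,::-1],None,fx=2.1,fy=2.1,interpolation=cv2.INTER_CUBIC))
    d=manip.tip_of("tub_toe",c)+manip.tip_of("tub",c)[:1]; print([(round(q["score"],2),q["xy"]) for q in d],"expected toe",proj(c,S(p,[[66,8,80],[66,8,90]])).round(1).tolist())
    cols=manip.masks_of("column0",c); print([(round(q["score"],2),Sinv(p,ray(c,q["xy"],30)).round().tolist()) for q in cols if q["score"]>.3])
    d=manip.tip_of("dog",c)[0];print("dog",d["score"],d["xy"])
s=manip.read_state();print(s["eef_pos"],s["wrist_force"])
E
```

```text
clock: 20.8
eef_pos: [585.0, -303.1, 341.6]
eef_rot: [-1.571, 0.0, -2.105]
wrist_force: [-0.1, -0.5, 0.1]
finger_gap: 0.4
[(0.3, [258.6, 254.7]), (0.15, [316.1, 299.8]), (0.61, [227.0, 218.0])] expected toe [[235.4, 240.7], [235.2, 237.0]]
[(0.98, [[323.0, 4.0, 30.0]]), (0.96, [[278.0, 4.0, 30.0]]), (0.88, [[-344.0, 170.0, 30.0]]), (0.83, [[230.0, -3.0, 30.0]]), (0.82, [[-202.0, 174.0, 30.0]]), (0.51, [[-10.0, -314.0, 30.0]])]
dog 0.73 [312.2, 190.8]
[(0.69, [267.9, 194.1]), (0.65, [256.1, 181.1])] expected toe [[265.3, 189.4], [265.1, 188.6]]
[(0.95, [[285.0, 5.0, 30.0]]), (0.9, [[-209.0, 176.0, 30.0]]), (0.66, [[254.0, 8.0, 30.0]]), (0.63, [[329.0, -7.0, 30.0]])]Traceback (most recent call last):
  File "<stdin>", line 8, in <module>
IndexError: list index out of range
```

View pics/side15.png

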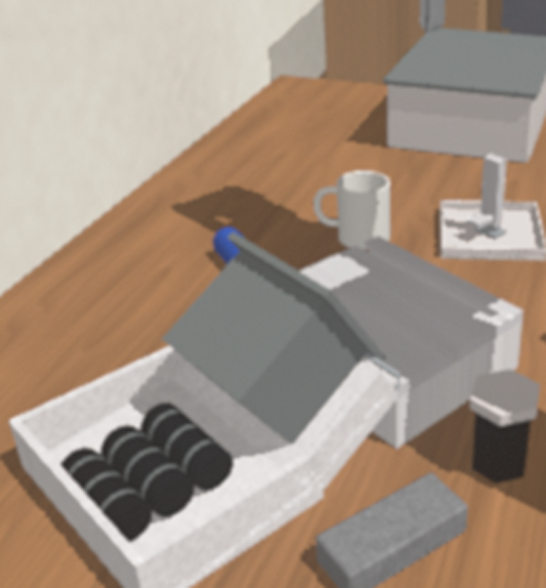

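View pics/top15.png

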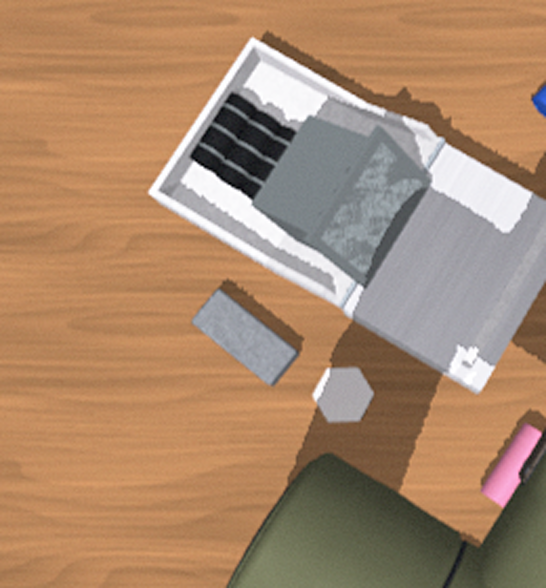

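Run:
```python
from ov import *
p=np.load("p.npy"); th=np.radians(120); zt=np.array([np.sin(th),0,np.cos(th)]); xt=np.array([np.cos(th),0,-np.sin(th)]); toe=np.array([59,0,84.])
def L(x,y,z): return toe+(x-64)*xt+np.array([0,y+8,0])+z*zt
ex=[S(p,[L(-50,-65,125),L(50,-65,125),L(50,65,125),L(-50,65,125)]),S(p,[L(-64,-77,0),L(64,-77,0),L(64,77,0),L(-64,77,0)]),S(p,[L(-50,-65,8),L(-50,65,8),L(-50,65,125),L(-50,-65,125)])]
draw("side","pics/ov16s.png",p,None,None,(120,300,170,310),4,ex)
draw("top","pics/ov16t.png",p,None,None,(170,310,100,240),4,ex)
print(manip.read_state()["clock"])
```

```text
21.4
```

View pics/ov16s.png

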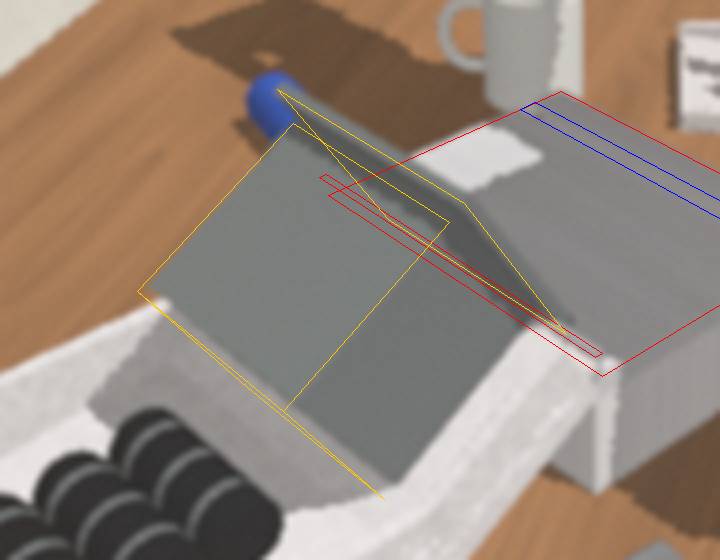

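View pics/ov16t.png

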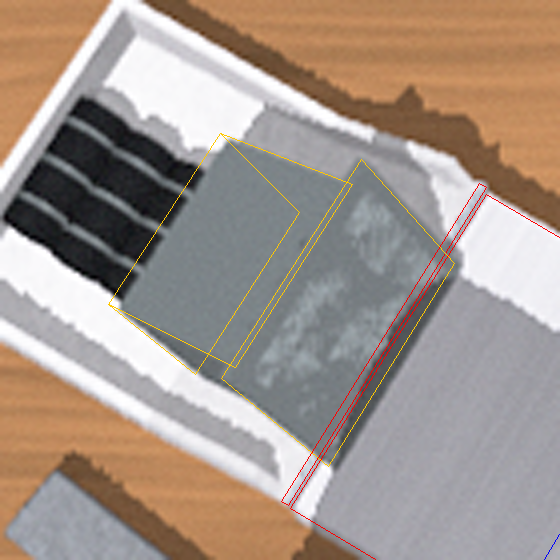

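```bash
python3 -c "
from cell import manip
print(manip.sign_off())"
```

```text
the job is handed in; nothing more can be done
None
```

I slid the clamp dog 210 mm along its T-slot and out of the open end, then stood it in the shallow tray and let go. After that I pushed the tub's back wall along a rising arc until it tipped over the stop plate, then backed the arm away. The job was handed in at about 21 s of the 59 s allowed.

**Last checks:**
- **Tub:** a wireframe of the tub at 120 degrees, with its foot hooked behind the plate, matched both pictures.
- **Columns:** all three lie in the catch tray. Station x came out at about 230, 278 and 323 mm from the side camera and 254, 285 and 329 mm from the top camera. The spread is up to 24 mm, but every value is within the 190 to 347 mm range.
- **Dog:** it still stands upright near the tray's middle in the side picture. The top camera could not confirm this at the end because the network did not find the dog there. Right after release, the two cameras put it 18 mm apart, and both positions are within the 60 mm allowed.
- **Bystanders:** the tower, mug and eraser look unmoved in the pictures, though I did not measure them. The wrist force was near zero, so the arm was touching nothing.
- **Disagreement:** the network's last side-view estimate of the tub's lower front edge had a low score (0.3) and was about 27 px off. I relied on the wireframe match instead.

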